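# Relight hold: gas lever to pilot, safety button held in

## Task

The flame under the lidded stockpot has blown out: turn that burner's gas lever back to the pilot mark (the small flame, halfway between off and full) and let go of it, then with closed fingers press the same burner's safety button fully in, without ramming it, so that the pilot can be lit and the thermocouple warms up. Keep it in for at least two seconds and finish while still holding it in: do not let go at the end. Leave the other burner's controls as they are, and do not shift the pots.

Things in the scene. Friction and masses are not known exactly. Their poses are not given: they have to be found in the camera images.
- hob: Twin gas boiling ring, stainless steel, fixed on the table, 360 mm deep (x), 350 wide (y), deck 105 high. Origin: middle of its footprint on the table; x to its back, y to its left. Control panel along the front: lower edge 180 mm before the origin at height 65 mm, rising 20 degrees backwards for 117 mm. Each burner has a lever 12 mm left and a button 58 mm right of its centre line.
- ring_left (a point): Centre of the left (+y) burner's pan support, at its top, 133 mm above the table; 50 mm behind and 87.5 mm to the left of the hob's origin.
- ring_right (a point): The same for the right (-y) burner, 87.5 mm to the right of the hob's origin.
- stockpot: Steel stockpot with its lid on, 154 mm across, 131 mm tall with the lid handle, two loop handles; 1.6 kg, loose, stands on one of the two burners (the left or the right). Origin: centre of its underside.
- shallow_pan: Open shallow steel pan, 160 mm across, 48 mm tall, two loop handles; loose, stands on the other burner. Origin: centre of its underside.
- lever_left (a joint): Gas lever of the left burner, about the panel's normal. 0 = off, points to the hob's left at the disc mark; 0.785 = pilot, points obliquely forward-left at the small flame mark; 1.571 = full, points down the slope to the robot at the large flame mark. Starts between 1.05 and 1.57. Friction 0.10 N m, no spring: stays where it is left.
- lever_left_grip (a point): Middle of the left lever's handle, moving with it, 38 mm from the pivot, 26 mm above the panel. y axis along the handle away from the pivot, z out of the panel, x across. The handle is a black bar 12 mm thick, 20 tall (16 to 36 mm above the panel), with a 15 mm round end reaching 59 mm from the pivot; the hub, 24 mm across, is 37 mm tall.
- lever_left_pivot (a point): Fixed point on the left lever's axis, 26 mm above the panel; z axis out of the panel (tilted 20 degrees from vertical towards the robot), x axis up the slope, y axis to the hob's left.
- travel_left (a joint): Travel of the safety button of the left burner into the panel (m): 0 = out, 0.012 = fully in on its stop. A spring returns it: 5 N to start it, 11 N at the stop.
- button_left: Origin: centre of the top of the left safety button, moving with it: a black mushroom cap 29 mm across, its top 26 mm above the panel when out and 14 mm when in, in a steel collar nut 42 mm across and 8 mm high. z axis out of the panel, the button moves along -z.
- lever_right (a joint): Gas lever of the right burner, about the panel's normal. 0 = off, points to the hob's left at the disc mark; 0.785 = pilot, points obliquely forward-left at the small flame mark; 1.571 = full, points down the slope to the robot at the large flame mark. Starts between 1.05 and 1.57. Friction 0.10 N m, no spring: stays where it is left.
- lever_right_grip (a point): Middle of the right lever's handle, moving with it, 38 mm from the pivot, 26 mm above the panel. y axis along the handle away from the pivot, z out of the panel, x across. The handle is a black bar 12 mm thick, 20 tall (16 to 36 mm above the panel), with a 15 mm round end reaching 59 mm from the pivot; the hub, 24 mm across, is 37 mm tall.
- lever_right_pivot (a point): Fixed point on the right lever's axis, 26 mm above the panel; z axis out of the panel (tilted 20 degrees from vertical towards the robot), x axis up the slope, y axis to the hob's left.
- travel_right (a joint): Travel of the safety button of the right burner into the panel (m): 0 = out, 0.012 = fully in on its stop. A spring returns it: 5 N to start it, 11 N at the stop.
- button_right: Origin: centre of the top of the right safety button, moving with it: a black mushroom cap 29 mm across, its top 26 mm above the panel when out and 14 mm when in, in a steel collar nut 42 mm across and 8 mm high. z axis out of the panel, the button moves along -z.

How it is judged (in metres and radians):
On the way, in this order (a step that is already met when the one before it is completed fails the run):
1. the stockpot burner's lever stands at the pilot mark and is let go, its button still out (((horizontal distance between stockpot and ring_left below 0.04 m and value of joint lever_left between 0.665 and 0.905 rad and value of joint travel_left below 0.002 m and contact force between the fingers and hob below 0.5 N) or (horizontal distance between stockpot and ring_right below 0.04 m and value of joint lever_right between 0.665 and 0.905 rad and value of joint travel_right below 0.002 m and contact force between the fingers and hob below 0.5 N))), for 0.3 s.
2. the stockpot burner's safety button is held fully in by the fingers, the lever still at pilot (((horizontal distance between stockpot and ring_left below 0.04 m and value of joint lever_left between 0.665 and 0.905 rad and value of joint travel_left above 0.0095 m and contact force between the fingers and button_left above 4 N) or (horizontal distance between stockpot and ring_right below 0.04 m and value of joint lever_right between 0.665 and 0.905 rad and value of joint travel_right above 0.0095 m and contact force between the fingers and button_right above 4 N))), for 2 s.
At the end, for the whole second after the job is handed in: Stockpot burner: lever within 0.12 rad of pilot (0.785), button in by 9.5 mm or more of its 12 mm and fingers still pushing with over 4 N. Other burner: button out, lever not turned. Pots within 20 mm of where they stood (((horizontal distance between stockpot and ring_left below 0.04 m and value of joint lever_left between 0.665 and 0.905 rad and value of joint travel_left above 0.0095 m and contact force between the fingers and button_left above 4 N and value of joint travel_right below 0.002 m and value of joint lever_right above 0.9 rad) or (horizontal distance between stockpot and ring_right below 0.04 m and value of joint lever_right between 0.665 and 0.905 rad and value of joint travel_right above 0.0095 m and contact force between the fingers and button_right above 4 N and value of joint travel_left below 0.002 m and value of joint lever_left above 0.9 rad)) and not (distance of stockpot from where it was at the start of the episode above 0.02 m) and not (distance of shallow_pan from where it was at the start of the episode above 0.02 m)); the arm keeps its last pose, push and grip.
It fails at once if the other burner's lever is turned (its grip moved over 10 mm) or its button is pressed more than 3 mm ((horizontal distance between stockpot and ring_left below 0.04 m and (distance of lever_right_grip from where it was at the start of the episode above 0.01 m or value of joint travel_right above 0.003 m)) or (horizontal distance between stockpot and ring_right below 0.04 m and (distance of lever_left_grip from where it was at the start of the episode above 0.01 m or value of joint travel_left above 0.003 m))).
It fails at once if the button is rammed with more than 45 N (contact force between the fingers and button_left above 45 N or contact force between the fingers and button_right above 45 N).
It fails at once if a pot is shifted more than 20 mm (distance of any of stockpot, shallow_pan from where it was at the start of the episode above 0.02 m).
It also fails if it takes over 45 s, if anything falls off the work surface, if the arm or the gripper's body presses on something with over 40 N, if the wrist force passes 120 N, or if a joint passes its speed limit or range.

## Robot

A 7-joint arm with a two-finger parallel gripper is mounted at the origin on a cart in front of the work surface, level with it; the furniture and walls round the work are solid. World frame = base frame: x ahead of the robot, y to its left, z up, the work surface at z = 0. Lengths are in m, angles in degrees, forces in N, time in s.
With the tool pointing down it reaches from about 0.425 to 0.875 m from the base axis. Payload 4.7 kg.
Tool frame: the origin (TCP) lies between the finger pads; the fingertips stand 8 mm ahead of it and the grasp point (between the pads) lies 11 mm behind it (env.tip_extent is the distance from the TCP to the fingertips, in m); z points along the fingers, y is the line along which they close (so a half turn about z gives the same grasp; the last joint's range is limited). The gripper opens to 87 mm and grips with 3 to 60 N. Pads are 19 mm wide; open, the fingers measure 117 mm over their backs; the gripper's body (75 mm by 190 mm) begins 51 mm behind the grasp point.
Start: joints at [74.949, 18.392, -4.016, 83.108, 1.295, 78.541, -3.26], TCP at [0.178, -0.625, 0.231] pointing down, gripper open.
Joint ranges: [-163.93, 163.93], [-17.29, 119.83], [-79.2, 71.16], [3.27, 140.29], [-89.18, 269.18], [5.43, 117.66], [-154.24, 154.24]. Speed limits (degrees/s): [147.25, 147.25, 180, 180, 180, 180, 180].

## Interface

Orientations are given as [roll, pitch, yaw] about the fixed x, y, z axes, in that order (R = Rz(yaw) Ry(pitch) Rx(roll)).
In Python, from cell import sensors, vision, workorder, env gives the robot as it stands.
- The arm moves only by the tool drive_tool, never from a script. Its argument "moves" is a list of rows, each an object of numbers: "x", "y", "z": the shift along the tool's x, y, z in mm; "rx", "ry", "rz": the turn, a rotation vector about the tool's x, y, z in rad; "fingers": the closure, from -1 (fully open) to 1 (shut). In form: [{"x": .., "y": .., "z": .., "rx": .., "ry": .., "rz": .., "fingers": ..}, ...]. A call has 1 to 20 rows; each row is the pose to reach, as a shift and turn from the pose commanded when the call began, along the tool's axes at that moment; what a row does not reach only later rows make up. A row lasts 1/8 s, in which the tool goes at most 62.5 mm and 10.7 degrees, less where a joint would pass 70% of its speed; a pose out of reach is approached as far as the arm can. A call with a gripper value outside its range is refused whole. The fingers move at their own pace and stop on an object; "force" is the grip in N (left out, the last holds). Time passes only in rows, so rows that repeat a pose let the fingers close. It gives the time, the measured TCP pose, the force, the opening and the grip force at its end, in the units of the state.
- sensors.get_obs(): the state, without advancing time (a new reading comes with each control period).
- vision.read_camera(name): name is "scene" or "top"; returns a dict with "image" (400x640x3 uint8, red, green, blue), "fx", "fy", "cx", "cy" (pixels), "k1" (the pictures are not rectified: a ray, as slopes to the right and down, at radius r is drawn at 1 + k1 r^2 times it, then the intrinsics apply), "R" (3x3) and "t" (3): a world point X has camera coordinates R X + t. Camera axes: x right, y down, z forward; pixel columns grow to the right and rows downward; lengths in m; the calibration is good to about 2 mm. A picture is of the moment at which its call begins. There is no depth.
- workorder.sign_off(): hands the job in; it is judged then, once.
The state is a dict: "time_s": time; "qpos": joint angles; "joint_velocities": joint speeds; "effort": joint torques, N m; "tool_pos": TCP position; "tool_rot": TCP orientation; "force": force on the tool from outside, world axes, zero at the start; "wrist_torque": the same for the moment, N m; "grip_width": finger opening in m; "grasp_force": force on a finger pad.
Only numpy, scipy, OpenCV 4.12 (cv2) and the standard library are available. Lean on these libraries where they do the work, as an engineer would, in place of code of your own. Each camera call takes 0.05 s, during which the arm holds its last target. There are 200 camera calls.

## Working session

There is one attempt and no reset: what is moved stays moved. The work goes in short steps, Python scripts to look and compute and a tool call to move; the robot and the scene stay as the last step left them, time stands still between calls to the robot, and variables do not carry over. Pictures are saved under pics/ and viewed, at most 10 in all, crops included, and the job is handed in when it is done.

Besides the shell and the picture viewer there is one more tool, called after "Call:" in YAML: its name, and indented under it one key for each argument. drive_tool: Moves the arm, as the interface text tells. Its arguments: {"type":"object","properties":{"moves":{"type":"array"},"force":{"type":"number"}},"required":["moves"]}

```bash
mkdir -p pics; python3 - <<'E'
from cell import sensors, vision, env
import cv2, pickle
o=sensors.get_obs(); print(o['time_s'],o['tool_pos'],o['tool_rot'],env.tip_extent)
d={}
for n in('scene','top'):
    c=vision.read_camera(n); d[n]=c
    cv2.imwrite(f'pics/{n}0.png',c['image'][:,:,::-1]); print(n,{k:v for k,v in c.items() if k!='image'})
pickle.dump(d,open('c0.pkl','wb'))
E
```

```text
0.0 [ 0.17742792 -0.62475301  0.22944248] [-1.79888822e+02  3.69775611e-03  1.58592219e+01] 0.008
scene {'fx': 367.58384589186545, 'fy': 367.58384589186545, 'cx': 317.41998763750763, 'cy': 199.96406791094174, 'k1': -0.037519927144254984, 'R': array([[ 0.76190711, -0.64748193,  0.01626973],
       [-0.47542961, -0.57615502, -0.66483989],
       [ 0.4398457 ,  0.49881113, -0.74680869]]), 't': array([-0.62497004,  0.26024124,  0.7502932 ])}
top {'fx': 399.8170894588203, 'fy': 399.8170894588203, 'cx': 312.97955057663194, 'cy': 201.50568074564544, 'k1': -0.031262407114089764, 'R': array([[-0.02616806, -0.99963574, -0.00660436],
       [-0.99073142,  0.02681473, -0.13316241],
       [ 0.133291  ,  0.00305854, -0.99107222]]), 't': array([-0.18900015,  0.66417181,  0.88658802])}
```

View pics/scene0.png

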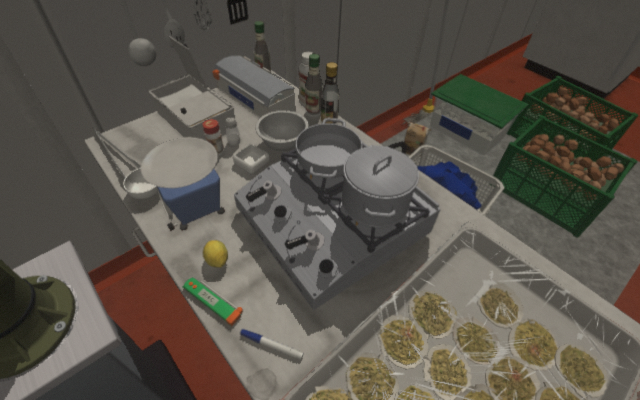

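View pics/top0.png

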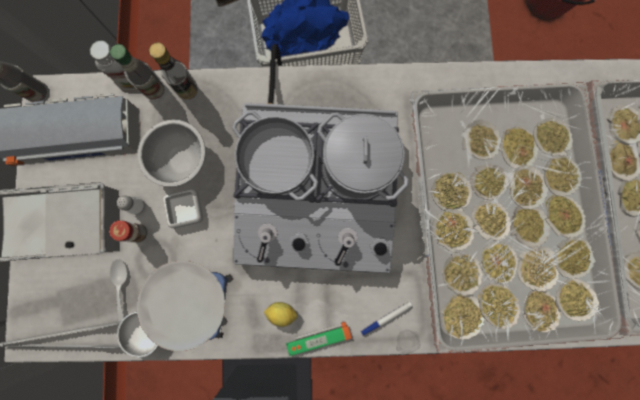

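The scene picture shows the stockpot on the right burner: scene about (380,185), top about (363,152). Its lever is at top (345,245) and its button at (381,249). I'll zoom in on these.

```bash
python3 - <<'E'
import cv2
a=cv2.imread('pics/top0.png')[190:280,225:405]; cv2.imwrite('pics/tz.png',cv2.resize(a,None,fx=4.4,fy=4.4,interpolation=cv2.INTER_CUBIC))
a=cv2.imread('pics/scene0.png')[165:305,225:365]; cv2.imwrite('pics/sz.png',cv2.resize(a,None,fx=4.2,fy=4.2,interpolation=cv2.INTER_CUBIC))
E
```

```text
(no output)
```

View pics/tz.png

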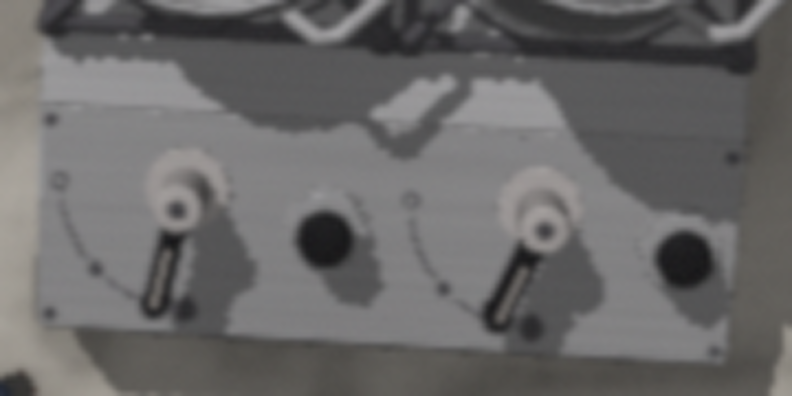

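View pics/sz.png

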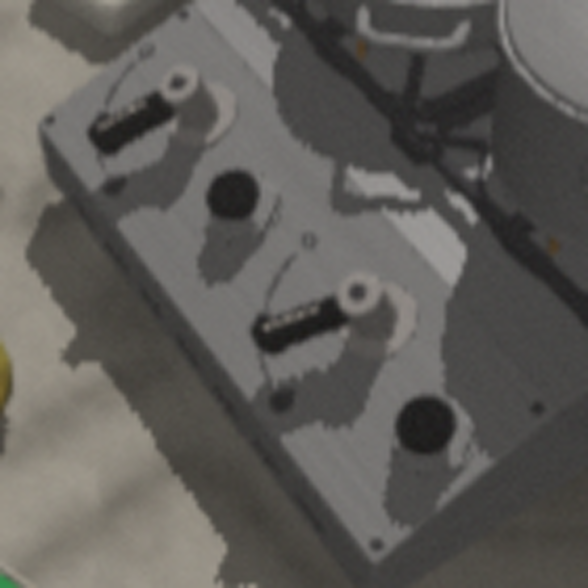

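The zooms show, as tz / sz pixels:
- Hub tops: left (177,210)/(179,82), right (545,231)/(358,293).
- Caps: left (325,239)/(233,195), right (685,260)/(427,425).
- Lever ends: left (155,303)/(102,137), right (497,317)/(267,335).

Next I'll triangulate these and fit the hob pose.

```bash
cat > h.py <<'E'
import numpy as np,pickle
from scipy.optimize import least_squares
C=pickle.load(open('c0.pkl','rb'))
def proj(c,X):
    p=np.asarray(X)@c['R'].T+c['t']; s=p[...,:2]/p[...,2:]
    s=s*(1+c['k1']*(s**2).sum(-1,keepdims=True)); return s*[c['fx'],c['fy']]+[c['cx'],c['cy']]
T=np.array([[177,210],[545,231],[325,239],[685,260],[155,303],[497,317]])
S=np.array([[179,82],[358,293],[233,195],[427,425],[102,137],[267,335]])
T=(T+.5)/4.4-.5+[225,190]; S=(S+.5)/4.2-.5+[225,165]
a=np.radians(20); U=np.array([np.cos(a),0,np.sin(a)]); N=np.array([-np.sin(a),0,np.cos(a)])
def pan(u,y,h): return np.array([-.18,0,.065])+u*U+np.array([0,y,0])+h*N
def hob(p,X):
    c,s=np.cos(p[2]),np.sin(p[2]); return np.array([[c,-s,0],[s,c,0],[0,0,1]])@X+[p[0],p[1],0]
def pts(p):
    yl=[.0875+.012,-.0875+.012]; yb=[.0875-.058,-.0875-.058]
    L=[pan(p[3],y,.037) for y in yl]+[pan(p[4],y,.026) for y in yb]
    L+=[pan(p[3]-.0515*np.sin(q),y+.0515*np.cos(q),.036) for q,y in zip(p[5:7],yl)]
    return np.array([hob(p,x) for x in L])
def fit():
    return least_squares(lambda p:np.r_[(proj(C['top'],pts(p))-T).ravel(),(proj(C['scene'],pts(p))-S).ravel()],[.55,-.1,0,.06,.06,1.3,1.2])
E
python3 - <<'E'
from h import *
np.set_printoptions(precision=4,suppress=True)
r=fit();print(r.x,np.degrees(r.x[2]));print(r.fun.reshape(2,6,2))
for i in range(6):
    q=least_squares(lambda X:np.r_[proj(C['top'],X)-T[i],proj(C['scene'],X)-S[i]],[.5,0,.1])
    print(q.x,pts(r.x)[i])
E
```

```text
[ 0.7016 -0.2143 -0.0819  0.0623  0.0466  1.3779  1.2006] -4.695364725944903
[[[ 0.4111 -0.4988]
  [-0.3146 -0.6408]
  [-0.1208  0.1933]
  [-0.2506 -0.0465]
  [ 0.3276  0.5313]
  [ 0.2714  0.6416]]

 [[ 0.4345  1.2903]
  [ 0.5611  0.6203]
  [-0.244  -0.4946]
  [-0.4016 -0.5491]
  [-0.1    -0.6349]
  [-0.2987 -0.4931]]]
[ 0.575  -0.1041  0.1259] [ 0.576  -0.1042  0.1211]
[ 0.5601 -0.2788  0.1249] [ 0.5617 -0.2786  0.1211]
[ 0.5598 -0.1732  0.1035] [ 0.5594 -0.1731  0.1054]
[ 0.5452 -0.3483  0.1042] [ 0.5451 -0.3475  0.1054]
[ 0.5308 -0.0891  0.0988] [ 0.5298 -0.0905  0.1028]
[ 0.5198 -0.2559  0.1004] [ 0.5186 -0.2564  0.1037]
```

```bash
cat >> h.py <<'E'
from scipy.spatial.transform import Rotation as Ro
P=fit().x; RT=Ro.from_euler('xyz',[180,-20,np.degrees(P[2])],degrees=True)
def panw(du,dy,h,base='lever'):  # right burner, metres; h = TCP height over panel
    u,y=(P[3],-.0755) if base=='lever' else (P[4],-.1455)
    return hob(P,pan(u+du,y+dy,h))
def rel(tgt,R=RT):
    from cell import sensors
    o=sensors.get_obs(); R0=Ro.from_euler('xyz',o['tool_rot'],degrees=True)
    return np.round(R0.inv().apply(tgt-o['tool_pos'])*1000,1),np.round((R0.inv()*R).as_rotvec(),3)
E
python3 - <<'E'
from h import *
a=panw(-.0508,-.018,.126); print(a); print(rel(a)); print(rel(np.array([.3,-.5,.3])))
E
```

```text
[ 0.48232024 -0.29015474  0.1873201 ]
(array([ 384.7, -238.5,   42.6]), array([-0.064,  0.346,  0.355]))
(array([152. , -86.7, -70.3]), array([-0.064,  0.346,  0.355]))
```

Call:
drive_tool:
  moves:
    - {"x": 0,"y": 0,"z": -60,"fingers": 1}
    - {"x": 60,"y": -40,"z": -70,"rx": -0.016,"ry": 0.087,"rz": 0.089,"fingers": 1}
    - {"x": 120,"y": -75,"z": -70,"rx": -0.032,"ry": 0.173,"rz": 0.178,"fingers": 1}
    - {"x": 180,"y": -110,"z": -70,"rx": -0.048,"ry": 0.26,"rz": 0.266,"fingers": 1}
    - {"x": 230,"y": -145,"z": -70,"rx": -0.064,"ry": 0.346,"rz": 0.355,"fingers": 1}
    - {"x": 280,"y": -175,"z": -70,"rx": -0.064,"ry": 0.346,"rz": 0.355,"fingers": 1}
    - {"x": 335,"y": -205,"z": -60,"rx": -0.064,"ry": 0.346,"rz": 0.355,"fingers": 1}
    - {"x": 384.7,"y": -238.5,"z": -20,"rx": -0.064,"ry": 0.346,"rz": 0.355,"fingers": 1}
    - {"x": 384.7,"y": -238.5,"z": 10,"rx": -0.064,"ry": 0.346,"rz": 0.355,"fingers": 1}
    - {"x": 384.7,"y": -238.5,"z": 10,"rx": -0.064,"ry": 0.346,"rz": 0.355,"fingers": 1}
    - {"x": 384.7,"y": -238.5,"z": 10,"rx": -0.064,"ry": 0.346,"rz": 0.355,"fingers": 1}
    - {"x": 384.7,"y": -238.5,"z": 10,"rx": -0.064,"ry": 0.346,"rz": 0.355,"fingers": 1}

```text
invalid input at $.moves[0]: expected keys x, y, z, rx, ry, rz, fingers
```

```bash
python3 - <<'E'
from h import *
from cell import sensors
print(sensors.get_obs()['tool_rot'])
for a in [(-.0508,-.018,.126),(-.0508,-.018,.026),(-.0435,.011,.026)]: print(rel(panw(*a)))
E
```

```text
[-1.79901210e+02  6.59032116e-03  1.58603499e+01]
(array([ 384.7, -238.5,   42.6]), array([-0.064,  0.346,  0.355]))
(array([ 416.8, -226.3,  136.6]), array([-0.064,  0.346,  0.355]))
(array([ 433.4, -251.1,  134.1]), array([-0.064,  0.346,  0.355]))
```

Call:
drive_tool:
  moves:
    - {"x": 0,"y": 0,"z": -60,"rx": 0,"ry": 0,"rz": 0,"fingers": 1}
    - {"x": 60,"y": -40,"z": -70,"rx": -0.016,"ry": 0.087,"rz": 0.089,"fingers": 1}
    - {"x": 120,"y": -75,"z": -70,"rx": -0.032,"ry": 0.173,"rz": 0.178,"fingers": 1}
    - {"x": 180,"y": -110,"z": -70,"rx": -0.048,"ry": 0.26,"rz": 0.266,"fingers": 1}
    - {"x": 230,"y": -145,"z": -70,"rx": -0.064,"ry": 0.346,"rz": 0.355,"fingers": 1}
    - {"x": 280,"y": -175,"z": -70,"rx": -0.064,"ry": 0.346,"rz": 0.355,"fingers": 1}
    - {"x": 335,"y": -205,"z": -60,"rx": -0.064,"ry": 0.346,"rz": 0.355,"fingers": 1}
    - {"x": 384.7,"y": -238.5,"z": -20,"rx": -0.064,"ry": 0.346,"rz": 0.355,"fingers": 1}
    - {"x": 384.7,"y": -238.5,"z": 10,"rx": -0.064,"ry": 0.346,"rz": 0.355,"fingers": 1}
    - {"x": 384.7,"y": -238.5,"z": 10,"rx": -0.064,"ry": 0.346,"rz": 0.355,"fingers": 1}
    - {"x": 384.7,"y": -238.5,"z": 10,"rx": -0.064,"ry": 0.346,"rz": 0.355,"fingers": 1}
    - {"x": 384.7,"y": -238.5,"z": 10,"rx": -0.064,"ry": 0.346,"rz": 0.355,"fingers": 1}

```text
time_s: 1.6
tool_pos: [0.4824, -0.293, 0.2225]
tool_rot: [179.8, -20.2, -4.8]
force: [0.4, 0.1, 0.2]
grip_width: 0.0004
grasp_force: 0.0
```

```bash
python3 - <<'E'
from h import *
from cell import sensors
print(sensors.get_obs()['tool_rot'])
for a in [(-.0508,-.018,.126),(-.0508,-.018,.026),(-.0435,.011,.026)]: print(rel(panw(*a)))
E
```

```text
[179.80996071 -20.1871397   -4.80620154]
(array([-12.5,  -3. ,  32.9]), array([ 0.004, -0.003, -0.002]))
(array([-12.8,  -3.4, 132.9]), array([ 0.004, -0.003, -0.002]))
(array([ -5.5, -32.4, 132.8]), array([ 0.004, -0.003, -0.002]))
```

Call:
drive_tool:
  moves:
    - {"x": -12.6,"y": -3,"z": 40,"rx": 0,"ry": 0,"rz": 0,"fingers": 1}
    - {"x": -12.6,"y": -3,"z": 80,"rx": 0,"ry": 0,"rz": 0,"fingers": 1}
    - {"x": -12.6,"y": -3,"z": 110,"rx": 0,"ry": 0,"rz": 0,"fingers": 1}
    - {"x": -12.6,"y": -3,"z": 125,"rx": 0,"ry": 0,"rz": 0,"fingers": 1}
    - {"x": -12.6,"y": -3,"z": 131,"rx": 0,"ry": 0,"rz": 0,"fingers": 1}
    - {"x": -12.6,"y": -3,"z": 131,"rx": 0,"ry": 0,"rz": 0,"fingers": 1}
    - {"x": -12.6,"y": -3,"z": 131,"rx": 0,"ry": 0,"rz": 0,"fingers": 1}

```text
time_s: 2.48
tool_pos: [0.5161, -0.2913, 0.0945]
tool_rot: [179.8, -20.1, -4.7]
force: [0.2, -0.5, -0.6]
grip_width: 0.0004
grasp_force: 0.0
```

```bash
python3 - <<'E'
from h import *
import cv2
from cell import vision
c=vision.read_camera('scene')['image'][:,:,::-1]
cv2.imwrite('pics/s1.png',cv2.resize(c[165:305,225:365],None,fx=4.2,fy=4.2,interpolation=cv2.INTER_CUBIC))
for a in [(-.0508,-.018,.026),(-.0435,.011,.026)]: print(rel(panw(*a)))
E
```

```text
(array([0.1, 1.7, 1.1]), array([ 0.003, -0.002,  0.   ]))
(array([  7.4, -27.3,   1.1]), array([ 0.003, -0.002,  0.   ]))
```

View pics/s1.png

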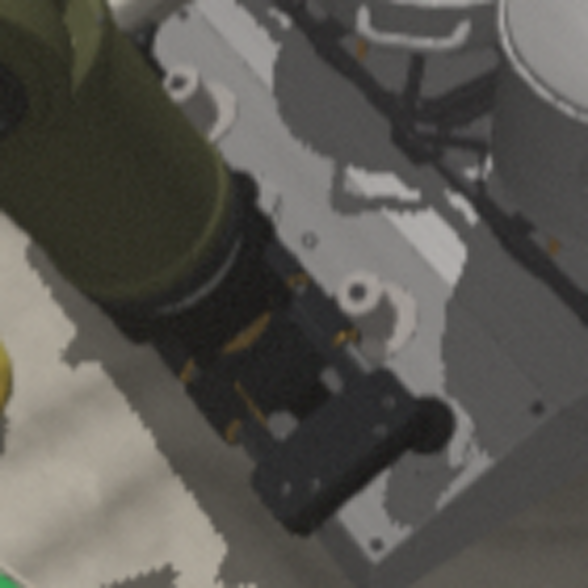

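The gripper hides the lever, but both buttons are clear of it: right one at (432,425), hub at (358,293). Now I'll sweep the lever.

Call:
drive_tool:
  moves:
    - {"x": 2,"y": -5,"z": 1,"rx": 0,"ry": 0,"rz": 0,"fingers": 1}
    - {"x": 3,"y": -10,"z": 1,"rx": 0,"ry": 0,"rz": 0,"fingers": 1}
    - {"x": 4,"y": -14,"z": 1,"rx": 0,"ry": 0,"rz": 0,"fingers": 1}
    - {"x": 5,"y": -18,"z": 1,"rx": 0,"ry": 0,"rz": 0,"fingers": 1}
    - {"x": 6,"y": -22,"z": 1,"rx": 0,"ry": 0,"rz": 0,"fingers": 1}
    - {"x": 7,"y": -25,"z": 1,"rx": 0,"ry": 0,"rz": 0,"fingers": 1}
    - {"x": 7.4,"y": -27,"z": 1,"rx": 0,"ry": 0,"rz": 0,"fingers": 1}
    - {"x": 7.4,"y": -27,"z": 1,"rx": 0,"ry": 0,"rz": 0,"fingers": 1}
    - {"x": 7.4,"y": -27,"z": 1,"rx": 0,"ry": 0,"rz": 0,"fingers": 1}

```text
time_s: 3.65
tool_pos: [0.5252, -0.264, 0.0947]
tool_rot: [179.9, -20.0, -4.7]
force: [-1.4, -1.6, -0.1]
grip_width: 0.0005
grasp_force: 0.7
```

Call:
drive_tool:
  moves:
    - {"x": -2,"y": 10,"z": 0,"rx": 0,"ry": 0,"rz": 0,"fingers": 1}
    - {"x": -2,"y": 16,"z": -20,"rx": 0,"ry": 0,"rz": 0,"fingers": 1}
    - {"x": -10,"y": 30,"z": -70,"rx": 0,"ry": 0,"rz": 0,"fingers": 1}
    - {"x": -30,"y": 75,"z": -110,"rx": 0,"ry": 0,"rz": 0,"fingers": 1}
    - {"x": -60,"y": 120,"z": -120,"rx": 0,"ry": 0,"rz": 0,"fingers": 1}
    - {"x": -60,"y": 170,"z": -120,"rx": 0,"ry": 0,"rz": 0,"fingers": 1}
    - {"x": -60,"y": 200,"z": -120,"rx": 0,"ry": 0,"rz": 0,"fingers": 1}
    - {"x": -60,"y": 200,"z": -120,"rx": 0,"ry": 0,"rz": 0,"fingers": 1}
    - {"x": -60,"y": 200,"z": -120,"rx": 0,"ry": 0,"rz": 0,"fingers": 1}

```text
time_s: 4.78
tool_pos: [0.4119, -0.4543, 0.1865]
tool_rot: [-180.0, -20.0, -4.6]
force: [-0.4, 0.4, 0.3]
grip_width: 0.0007
grasp_force: 0.0
```

```bash
python3 - <<'E'
import cv2
from cell import vision
t=vision.read_camera('top')['image'][:,:,::-1];c=vision.read_camera('scene')['image'][:,:,::-1]
z=lambda a,f:cv2.resize(a,None,fx=f,fy=f,interpolation=cv2.INTER_CUBIC)
cv2.imwrite('pics/t2.png',z(t[190:280,225:405],4.4))
cv2.imwrite('pics/s2.png',z(c[165:305,225:365],4.2))
E
```

```text
(no output)
```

View pics/t2.png

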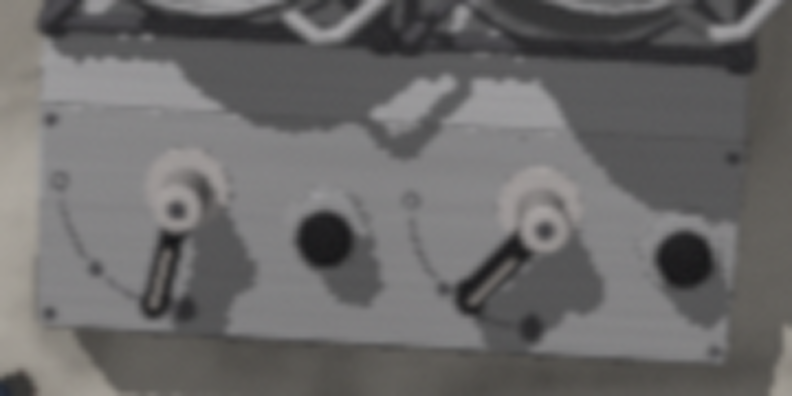

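View pics/s2.png

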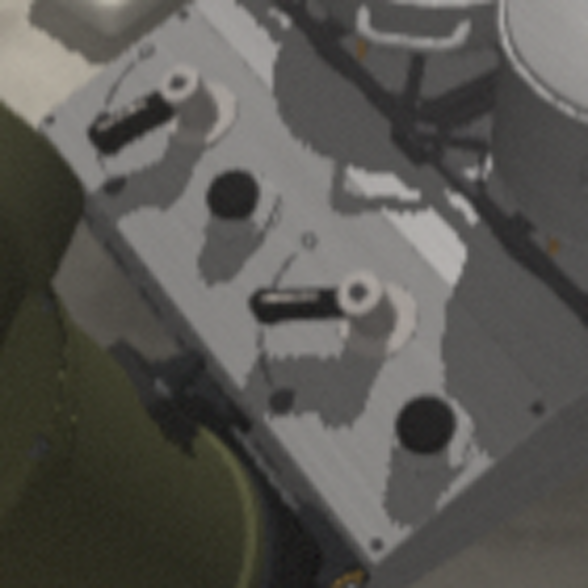

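Lever end is now at about (468,298) in t2 and (264,305) in s2. Other controls look unmoved.

```bash
python3 - <<'E'
from h import *
def end(q): return hob(P,pan(P[3]-.0515*np.sin(q),-.0755+.0515*np.cos(q),.036))
t=(np.array([468,298])+.5)/4.4-.5+[225,190]; s=(np.array([264,305])+.5)/4.2-.5+[225,165]
bt=proj(C['top'],end(P[6]))-T[5]; bs=proj(C['scene'],end(P[6]))-S[5]
for k in(0,1):
  for w in ((1,0),(0,1),(1,1)):
    print(k,w,least_squares(lambda q:np.r_[w[0]*(proj(C['top'],end(q[0]))-t-k*bt),w[1]*(proj(C['scene'],end(q[0]))-s-k*bs)],[.9]).x)
# shaft direction in the top view: ray of hub + end, both at own heights
h=[proj(C['top'],hob(P,pan(P[3],-.0755,.037)))]; print(h)
for a in [(0,0,.084),(0,0,.034)]: print(rel(panw(*a,base='button')))
for a in [(-.0435,.011,.026)]: print(rel(panw(*a)))
E
```

```text
0 (1, 0) [0.83932007]
0 (0, 1) [0.89591601]
0 (1, 1) [0.86628052]
1 (1, 0) [0.86655973]
1 (0, 1) [0.87501636]
1 (1, 1) [0.87059379]
[array([348.16270301, 241.4728661 ])]
(array([  88.5, -116.8,   61.1]), array([-0.   , -0.001,  0.002]))
(array([  88.5, -116.8,  111.1]), array([-0.   , -0.001,  0.002]))
(array([  60.8, -197.9,  119.1]), array([-0.   , -0.001,  0.002]))
```

Lever reads about 0.87 rad, so it needs roughly 3.5 mm more push.

Call:
drive_tool:
  moves:
    - {"x": 30,"y": -60,"z": 0,"rx": 0,"ry": 0,"rz": 0,"fingers": 1}
    - {"x": 50,"y": -120,"z": 10,"rx": 0,"ry": 0,"rz": 0,"fingers": 1}
    - {"x": 58,"y": -170,"z": 30,"rx": 0,"ry": 0,"rz": 0,"fingers": 1}
    - {"x": 58,"y": -182,"z": 70,"rx": 0,"ry": 0,"rz": 0,"fingers": 1}
    - {"x": 58,"y": -182,"z": 105,"rx": 0,"ry": 0,"rz": 0,"fingers": 1}
    - {"x": 58,"y": -182,"z": 120,"rx": 0,"ry": 0,"rz": 0,"fingers": 1}
    - {"x": 58,"y": -184,"z": 120,"rx": 0,"ry": 0,"rz": 0,"fingers": 1}
    - {"x": 59,"y": -190,"z": 120,"rx": 0,"ry": 0,"rz": 0,"fingers": 1}
    - {"x": 60,"y": -196,"z": 120,"rx": 0,"ry": 0,"rz": 0,"fingers": 1}
    - {"x": 61.5,"y": -200,"z": 120,"rx": 0,"ry": 0,"rz": 0,"fingers": 1}
    - {"x": 62.5,"y": -202.5,"z": 120,"rx": 0,"ry": 0,"rz": 0,"fingers": 1}
    - {"x": 62.5,"y": -202.5,"z": 120,"rx": 0,"ry": 0,"rz": 0,"fingers": 1}
    - {"x": 62.5,"y": -202.5,"z": 120,"rx": 0,"ry": 0,"rz": 0,"fingers": 1}

```text
time_s: 6.5
tool_pos: [0.5276, -0.2623, 0.0956]
tool_rot: [179.9, -20.1, -4.7]
force: [-1.6, -2.7, 1.2]
grip_width: 0.0002
grasp_force: 0.9
```

Call:
drive_tool:
  moves:
    - {"x": -2,"y": 10,"z": 0,"rx": 0,"ry": 0,"rz": 0,"fingers": 1}
    - {"x": -2,"y": 16,"z": -20,"rx": 0,"ry": 0,"rz": 0,"fingers": 1}
    - {"x": -10,"y": 30,"z": -70,"rx": 0,"ry": 0,"rz": 0,"fingers": 1}
    - {"x": -30,"y": 75,"z": -110,"rx": 0,"ry": 0,"rz": 0,"fingers": 1}
    - {"x": -60,"y": 120,"z": -120,"rx": 0,"ry": 0,"rz": 0,"fingers": 1}
    - {"x": -60,"y": 170,"z": -120,"rx": 0,"ry": 0,"rz": 0,"fingers": 1}
    - {"x": -60,"y": 200,"z": -120,"rx": 0,"ry": 0,"rz": 0,"fingers": 1}
    - {"x": -60,"y": 200,"z": -120,"rx": 0,"ry": 0,"rz": 0,"fingers": 1}
    - {"x": -60,"y": 200,"z": -120,"rx": 0,"ry": 0,"rz": 0,"fingers": 1}

```text
time_s: 7.62
tool_pos: [0.4144, -0.4521, 0.1874]
tool_rot: [-180.0, -20.0, -4.6]
force: [0.7, 1.0, 0.3]
grip_width: 0.0003
grasp_force: 0.0
```

```bash
python3 - <<'E'
from h import *
import cv2
from cell import vision
t=vision.read_camera('top')['image'][:,:,::-1];c=vision.read_camera('scene')['image'][:,:,::-1]
z=lambda a,f:cv2.resize(a,None,fx=f,fy=f,interpolation=cv2.INTER_CUBIC)
a=z(t[190:280,225:405],4.4);b=z(c[165:305,225:365],4.2)
cv2.imwrite('pics/m3.png',np.hstack([a[120:396,380:],b[150:426,200:560]]))
for a in [(0,0,.074),(0,0,.034)]: print(rel(panw(*a,base='button')))
E
```

```text
(array([  86. , -114.4,   71. ]), array([-0.   , -0.001,  0.002]))
(array([  86. , -114.4,  111. ]), array([-0.   , -0.001,  0.002]))
```

View pics/m3.png

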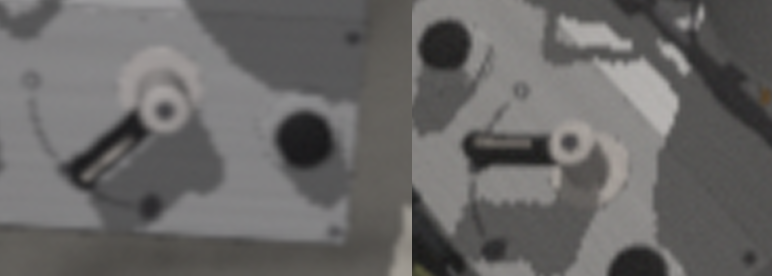

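Lever end in m3 is at about (79,173) on the left and (479,148) on the right, which is (459,293) in top and (267,298) in scene.

```bash
python3 - <<'E'
from h import *
def end(q): return hob(P,pan(P[3]-.0515*np.sin(q),-.0755+.0515*np.cos(q),.036))
t=(np.array([459,293])+.5)/4.4-.5+[225,190]; s=(np.array([267,298])+.5)/4.2-.5+[225,165]
bt=proj(C['top'],end(P[6]))-T[5]; bs=proj(C['scene'],end(P[6]))-S[5]
for k in(0,1):
  for w in ((1,0),(0,1),(1,1)):
    print(k,w,least_squares(lambda q:np.r_[w[0]*(proj(C['top'],end(q[0]))-t-k*bt),w[1]*(proj(C['scene'],end(q[0]))-s-k*bs)],[.9]).x)
E
```

```text
0 (1, 0) [0.74423231]
0 (0, 1) [0.81699797]
0 (1, 1) [0.77836786]
1 (1, 0) [0.77181429]
1 (0, 1) [0.79705439]
1 (1, 1) [0.78369774]
```

Lever reads about 0.784 rad, which is on the pilot mark. Now the button.

Call:
drive_tool:
  moves:
    - {"x": 40,"y": -50,"z": 0,"rx": 0,"ry": 0,"rz": 0,"fingers": 1}
    - {"x": 86,"y": -100,"z": 20,"rx": 0,"ry": 0,"rz": 0,"fingers": 1}
    - {"x": 86,"y": -114.4,"z": 60,"rx": 0,"ry": 0,"rz": 0,"fingers": 1}
    - {"x": 86,"y": -114.4,"z": 90,"rx": 0,"ry": 0,"rz": 0,"fingers": 1}
    - {"x": 86,"y": -114.4,"z": 102,"rx": 0,"ry": 0,"rz": 0,"fingers": 1}
    - {"x": 86,"y": -114.4,"z": 102,"rx": 0,"ry": 0,"rz": 0,"fingers": 1}
    - {"x": 86,"y": -114.4,"z": 102,"rx": 0,"ry": 0,"rz": 0,"fingers": 1}
    - {"x": 86,"y": -114.4,"z": 102,"rx": 0,"ry": 0,"rz": 0,"fingers": 1}

```text
time_s: 8.72
tool_pos: [0.5391, -0.3498, 0.123]
tool_rot: [179.8, -20.1, -4.7]
force: [-0.4, 0.5, -0.9]
grip_width: 0.0
grasp_force: 0.0
```

```bash
python3 - <<'E'
from h import *
from cell import sensors
o=sensors.get_obs();print(o['force'],o['tool_pos'])
for h in [.034,.022]: print(rel(panw(0,0,h,base='button')))
E
```

```text
[-0.3773533   0.54971176 -0.87095345] [ 0.53905078 -0.3497819   0.12296152]
(array([-0.6, -2.8, 10.5]), array([ 0.003, -0.003, -0.   ]))
(array([-0.6, -2.9, 22.5]), array([ 0.003, -0.003, -0.   ]))
```

Call:
drive_tool:
  moves:
    - {"x": -0.5,"y": -2.5,"z": 4,"rx": 0,"ry": 0,"rz": 0,"fingers": 1}
    - {"x": -0.5,"y": -2.5,"z": 8,"rx": 0,"ry": 0,"rz": 0,"fingers": 1}
    - {"x": -0.5,"y": -2.5,"z": 11,"rx": 0,"ry": 0,"rz": 0,"fingers": 1}
    - {"x": -0.5,"y": -2.5,"z": 13,"rx": 0,"ry": 0,"rz": 0,"fingers": 1}
    - {"x": -0.5,"y": -2.5,"z": 15,"rx": 0,"ry": 0,"rz": 0,"fingers": 1}
    - {"x": -0.5,"y": -2.5,"z": 17,"rx": 0,"ry": 0,"rz": 0,"fingers": 1}
    - {"x": -0.5,"y": -2.5,"z": 17,"rx": 0,"ry": 0,"rz": 0,"fingers": 1}
    - {"x": -0.5,"y": -2.5,"z": 17,"rx": 0,"ry": 0,"rz": 0,"fingers": 1}

```text
time_s: 9.72
tool_pos: [0.5443, -0.3476, 0.1074]
tool_rot: [179.8, -20.1, -4.7]
force: [-8.3, 2.4, 12.8]
grip_width: 0.0008
grasp_force: 7.9
```

Call:
drive_tool:
  moves:
    - {"x": 0,"y": 0,"z": 1,"rx": 0,"ry": 0,"rz": 0,"fingers": 1}
    - {"x": 0,"y": 0,"z": 1,"rx": 0,"ry": 0,"rz": 0,"fingers": 1}
    - {"x": 0,"y": 0,"z": 1,"rx": 0,"ry": 0,"rz": 0,"fingers": 1}

```text
time_s: 10.1
tool_pos: [0.5444, -0.3476, 0.1073]
tool_rot: [179.8, -20.1, -4.7]
force: [-12.7, 4.0, 20.4]
grip_width: 0.0003
grasp_force: 11.7
```

```bash
python3 - <<'E'
from h import *
from cell import sensors
o=sensors.get_obs();print(o['force'],o['wrist_torque'],o['tool_pos'])
for h in [.034,.022]: print(rel(panw(0,0,h,base='button')))
E
```

```text
[-12.68999569   4.02124378  20.35921929] [0.86163933 1.66421047 0.25667841] [ 0.54436964 -0.34759176  0.10726931]
(array([-0. , -0.1, -6. ]), array([ 0.003, -0.001,  0.   ]))
(array([-0. , -0.2,  6. ]), array([ 0.003, -0.001,  0.   ]))
```

Something stiff stopped the tool about 6 mm earlier than I calculated. I'll back off and re-profile force against depth.

Call:
drive_tool:
  moves:
    - {"x": 0,"y": 0,"z": -6,"rx": 0,"ry": 0,"rz": 0,"fingers": 1}
    - {"x": 0,"y": 0,"z": -6,"rx": 0,"ry": 0,"rz": 0,"fingers": 1}
    - {"x": 0,"y": 0,"z": -6,"rx": 0,"ry": 0,"rz": 0,"fingers": 1}
    - {"x": 0,"y": 0,"z": -6,"rx": 0,"ry": 0,"rz": 0,"fingers": 1}

```text
time_s: 10.6
tool_pos: [0.5429, -0.3474, 0.1114]
tool_rot: [179.8, -20.1, -4.7]
force: [-3.9, 1.0, 7.5]
grip_width: 0.0004
grasp_force: 4.4
```

Call:
drive_tool:
  moves:
    - {"x": 0,"y": 0,"z": -4,"rx": 0,"ry": 0,"rz": 0,"fingers": 1}
    - {"x": 0,"y": 0,"z": -4,"rx": 0,"ry": 0,"rz": 0,"fingers": 1}
    - {"x": 0,"y": 0,"z": -4,"rx": 0,"ry": 0,"rz": 0,"fingers": 1}
    - {"x": 0,"y": 0,"z": -4,"rx": 0,"ry": 0,"rz": 0,"fingers": 1}

```text
time_s: 11.1
tool_pos: [0.5416, -0.3473, 0.1149]
tool_rot: [179.8, -20.1, -4.7]
force: [-3.0, -0.3, 6.4]
grip_width: 0.0002
grasp_force: 3.4
```

Call:
drive_tool:
  moves:
    - {"x": 0,"y": 0,"z": -4,"rx": 0,"ry": 0,"rz": 0,"fingers": 1}
    - {"x": 0,"y": 0,"z": -4,"rx": 0,"ry": 0,"rz": 0,"fingers": 1}
    - {"x": 0,"y": 0,"z": -4,"rx": 0,"ry": 0,"rz": 0,"fingers": 1}
    - {"x": 0,"y": 0,"z": -4,"rx": 0,"ry": 0,"rz": 0,"fingers": 1}

```text
time_s: 11.6
tool_pos: [0.5405, -0.3472, 0.1183]
tool_rot: [179.8, -20.1, -4.7]
force: [-1.0, -1.6, 5.6]
grip_width: 0.0
grasp_force: 2.6
```

The force falls about 0.45 N/mm, from 8.4 to 5.6 N, which is the button's spring. So the tool had been on the 12 mm stop, and the cap just stands higher than modelled. I'll press again gently and hold.

Call:
drive_tool:
  moves:
    - {"x": 0,"y": 0,"z": 3,"rx": 0,"ry": 0,"rz": 0,"fingers": 1}
    - {"x": 0,"y": 0,"z": 6,"rx": 0,"ry": 0,"rz": 0,"fingers": 1}
    - {"x": 0,"y": 0,"z": 9,"rx": 0,"ry": 0,"rz": 0,"fingers": 1}
    - {"x": 0,"y": 0,"z": 11,"rx": 0,"ry": 0,"rz": 0,"fingers": 1}
    - {"x": 0,"y": 0,"z": 12.5,"rx": 0,"ry": 0,"rz": 0,"fingers": 1}
    - {"x": 0,"y": 0,"z": 13.5,"rx": 0,"ry": 0,"rz": 0,"fingers": 1}
    - {"x": 0,"y": 0,"z": 13.5,"rx": 0,"ry": 0,"rz": 0,"fingers": 1}
    - {"x": 0,"y": 0,"z": 13.5,"rx": 0,"ry": 0,"rz": 0,"fingers": 1}
    - {"x": 0,"y": 0,"z": 13.5,"rx": 0,"ry": 0,"rz": 0,"fingers": 1}

```text
time_s: 12.72
tool_pos: [0.5446, -0.3476, 0.1074]
tool_rot: [179.8, -20.1, -4.7]
force: [-12.0, 2.1, 19.9]
grip_width: 0.0008
grasp_force: 11.1
```

Call:
drive_tool:
  moves:
    - {"x": 0,"y": 0,"z": 0,"rx": 0,"ry": 0,"rz": 0,"fingers": 1}
    - {"x": 0,"y": 0,"z": 0,"rx": 0,"ry": 0,"rz": 0,"fingers": 1}
    - {"x": 0,"y": 0,"z": 0,"rx": 0,"ry": 0,"rz": 0,"fingers": 1}
    - {"x": 0,"y": 0,"z": 0,"rx": 0,"ry": 0,"rz": 0,"fingers": 1}
    - {"x": 0,"y": 0,"z": 0,"rx": 0,"ry": 0,"rz": 0,"fingers": 1}
    - {"x": 0,"y": 0,"z": 0,"rx": 0,"ry": 0,"rz": 0,"fingers": 1}
    - {"x": 0,"y": 0,"z": 0,"rx": 0,"ry": 0,"rz": 0,"fingers": 1}
    - {"x": 0,"y": 0,"z": 0,"rx": 0,"ry": 0,"rz": 0,"fingers": 1}
    - {"x": 0,"y": 0,"z": 0,"rx": 0,"ry": 0,"rz": 0,"fingers": 1}
    - {"x": 0,"y": 0,"z": 0,"rx": 0,"ry": 0,"rz": 0,"fingers": 1}
    - {"x": 0,"y": 0,"z": 0,"rx": 0,"ry": 0,"rz": 0,"fingers": 1}
    - {"x": 0,"y": 0,"z": 0,"rx": 0,"ry": 0,"rz": 0,"fingers": 1}
    - {"x": 0,"y": 0,"z": 0,"rx": 0,"ry": 0,"rz": 0,"fingers": 1}
    - {"x": 0,"y": 0,"z": 0,"rx": 0,"ry": 0,"rz": 0,"fingers": 1}
    - {"x": 0,"y": 0,"z": 0,"rx": 0,"ry": 0,"rz": 0,"fingers": 1}
    - {"x": 0,"y": 0,"z": 0,"rx": 0,"ry": 0,"rz": 0,"fingers": 1}
    - {"x": 0,"y": 0,"z": 0,"rx": 0,"ry": 0,"rz": 0,"fingers": 1}
    - {"x": 0,"y": 0,"z": 0,"rx": 0,"ry": 0,"rz": 0,"fingers": 1}
    - {"x": 0,"y": 0,"z": 0,"rx": 0,"ry": 0,"rz": 0,"fingers": 1}
    - {"x": 0,"y": 0,"z": 0,"rx": 0,"ry": 0,"rz": 0,"fingers": 1}

```text
time_s: 15.22
tool_pos: [0.5445, -0.3476, 0.1074]
tool_rot: [179.8, -20.1, -4.7]
force: [-10.3, 3.3, 18.8]
grip_width: 0.0006
grasp_force: 11.1
```

Call:
drive_tool:
  moves:
    - {"x": 0,"y": 0,"z": 0,"rx": 0,"ry": 0,"rz": 0,"fingers": 1}
    - {"x": 0,"y": 0,"z": 0,"rx": 0,"ry": 0,"rz": 0,"fingers": 1}
    - {"x": 0,"y": 0,"z": 0,"rx": 0,"ry": 0,"rz": 0,"fingers": 1}
    - {"x": 0,"y": 0,"z": 0,"rx": 0,"ry": 0,"rz": 0,"fingers": 1}
    - {"x": 0,"y": 0,"z": 0,"rx": 0,"ry": 0,"rz": 0,"fingers": 1}
    - {"x": 0,"y": 0,"z": 0,"rx": 0,"ry": 0,"rz": 0,"fingers": 1}

```text
time_s: 15.98
tool_pos: [0.5445, -0.3476, 0.1074]
tool_rot: [179.8, -20.1, -4.7]
force: [-10.6, 3.2, 19.3]
grip_width: -0.0
grasp_force: 11.1
```

```bash
python3 - <<'E'
import cv2
from cell import vision
a=vision.read_camera('top')['image'][:,:,::-1];c=vision.read_camera('scene')['image'][:,:,::-1]
f=lambda a:cv2.resize(a,None,fx=2.8,fy=2.8,interpolation=cv2.INTER_CUBIC)
import numpy as np
cv2.imwrite('pics/m4.png',np.hstack([f(a[170:310,265:405]),f(c[165:305,225:365])]))
E
```

```text
(no output)
```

View pics/m4.png

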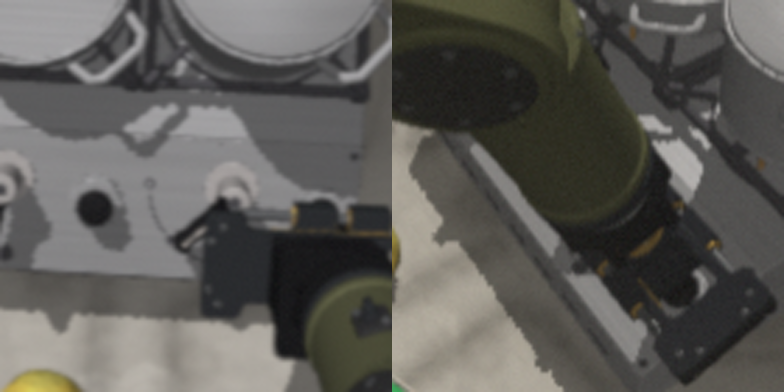

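m4 shows the lever still at pilot, its end at (182,243), and the left button free at (95,208). The right cap is visible at (683,288) under the fingers. One quick projection will confirm the fingertip is on it.

```bash
python3 - <<'E'
from h import *
from cell import sensors
o=sensors.get_obs(); R=Ro.from_euler('xyz',o['tool_rot'],degrees=True)
z=lambda X:(proj(C['scene'],X)-[225,165]+.5)*2.8+[392,0]
for d in(.008,0,-.03,-.06): print('tool',d,z(o['tool_pos']+R.apply([0,0,d])))
for h in(.026,.014,.008,0): print('btn h',h,z(panw(0,0,h,base='button')))
tip=o['tool_pos']+R.apply([0,0,.008]); print(tip,panw(0,0,.014,'button'),panw(0,0,.02,'button'))
E
```

```text
tool 0.008 [678.2297729  284.82793275]
tool 0 [675.50430507 281.16632484]
tool -0.03 [664.82405539 266.81547362]
tool -0.06 [653.35794202 251.40484028]
btn h 0.026 [675.87564187 282.12920966]
btn h 0.014 [679.88453944 287.55320761]
btn h 0.008 [681.84858631 290.21036382]
btn h 0 [684.42661604 293.69799737]
[ 0.54725002 -0.34784173  0.09985657] [ 0.54914585 -0.34781846  0.09409111] [ 0.54710061 -0.34765048  0.09972927]
```

The cap's image position matches the pressed height, the fingers are on it, and the force is steady at about 21 N. Handing in.

```bash
python3 -c "
from cell import workorder
print(workorder.sign_off())"
```

```text
the job is handed in; nothing more can be done
None
```

I handed the job in with the stockpot (right) burner's lever at about 0.78 rad, the pilot mark, and let go, and its safety button held fully in at about 21 N for over 3 s and still held; the left burner's controls and the pots look unmoved, but the hand-in gave no verdict.

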